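Set a row of bearing caps against the gauge stop

ROBOT

A 6-joint arm with a two-finger parallel gripper is mounted at the origin on the work surface. World frame = base frame: x ahead of the robot, y to its left, z up, the work surface at z = 0. Lengths are in m, angles in rad, forces in N, time in s.
With the tool pointing down it reaches from about 0.3 to 0.875 m from the base axis. Payload 6.4 kg.
Tool frame: the origin (TCP) lies where the fingers leave the gripper's body, on its centre line; the fingertips stand 73 mm ahead of it and the grasp point (between the pads) lies 54 mm ahead of it; z points along the fingers, y is the line along which they close (so a half turn about z gives the same grasp; the last joint's range is limited). The gripper opens to 85 mm and grips with 20 to 120 N. Pads are 22 mm wide; open, the fingers measure 114 mm over their backs; the gripper's body (76 mm by 85 mm) begins 54 mm behind the grasp point. The pads swing forward as they close: fully open they stand 13 mm farther back than shut.
Start: joints at [1.105, 0.181, 1.607, -0, 1.354, -0.206], TCP at [0.148, 0.556, 0.304] pointing down, gripper open.
Joint ranges: [-2.99, 2.99], [-0.89, 2.07], [0.3, 2.58], [-1.14, 4.28], [0, 2.63], [-3.12, 3.12]. Speed limits (rad/s): [2.57, 2.57, 3.01, 3.14, 3.14, 3.14].

INTERFACE

Orientations are given as a unit quaternion [w, x, y, z].
In Python, from bench import ctrl gives the robot as it stands.
- The arm moves only by the tool carry_out, never from a script. Its argument "steps" is one flat list of numbers, 7 for each row, row after row: the shift along the tool's x, y, z in m, then the turn, a rotation vector about the tool's x, y, z in rad, then the opening, from 0 (shut) to 1 (fully open). In form: [dx, dy, dz, wx, wy, wz, claw, dx, dy, dz, wx, wy, wz, claw, ...]. A call has 1 to 20 rows; each row is the pose to reach, as a shift and turn from the pose commanded when the call began, along the tool's axes at that moment; what a row does not reach only later rows make up. A row lasts 1/10 s, in which the tool goes at most 50 mm and 8.59 degrees, less where a joint would pass 70% of its speed; a pose out of reach is approached as far as the arm can. A call with a gripper value outside its range is refused whole. The fingers move at their own pace and stop on an object; the grip force is fixed at half the most. Time passes only in rows, so rows that repeat a pose let the fingers close. It gives the time, the measured TCP pose, the force, the opening and the grip force at its end, in the units of the state.
- ctrl.get_obs(): the state, without advancing time (a new reading comes with each control period).
- ctrl.camera(name): name is "scene" or "top"; returns the picture (400x640x3 uint8, red, green, blue); there is no depth.
- ctrl.camera_params(name): a dict with "vertical_fov" (degrees; the focal length in pixels is half the picture's height over the tangent of half this angle, whatever the lens; pixels are square), "cx", "cy" (the principal point, pixels), "k1" (the pictures are not rectified: a ray, as slopes to the right and down, at radius r is drawn at 1 + k1 r^2 times it, then the intrinsics apply), "cam_to_world" (4x4, takes a point from camera to world coordinates). Camera axes: x right, y down, z forward; pixel columns grow to the right and rows downward; lengths in m; the calibration is good to about 2 mm. A picture is of the moment at which its call begins. camera_params takes no time and is no camera call.
- ctrl.hand_in(): hands the job in; it is judged then, once.
The state is a dict: "time_s": time; "q": joint angles; "dq": joint speeds; "joint_efforts": joint torques, N m; "eef_pos": TCP position; "eef_rot": TCP orientation; "wrist_force": force on the tool from outside, world axes, zero at the start; "torque": the same for the moment, N m; "opening": opening from 0.0 (shut) to 1.0 (fully open); "grasp_force": force on a finger pad.
Only numpy, scipy, OpenCV 4.12 (cv2) and the standard library are available. Lean on these libraries where they do the work, as an engineer would, in place of code of your own. Each camera call takes 0.05 s, during which the arm holds its last target. There are 200 camera calls.

TASK

Push the row of four silver bearing caps along the rail from behind as one train, keeping them together and never lifting or tipping any, until the first sits fully home against the gauge head's stop and no gaps are left. Then press the green button on the gauge head fully down with a fingertip and let go, leaving the caps home and the other parts on the bench where they are.

Things in the scene. Friction and masses are not known exactly. Their poses are not given: they have to be found in the camera images.
- rail: fixed dark channel on a light base plate, a blue gauge head at one end. x axis along the channel TOWARDS the head, y across, z up; origin on the bench. Channel floor 12 mm above the bench, 51 mm wide between lips 8 mm thick with tops 20 mm above the bench; it runs from x = -180 mm (open end) to x = +120 mm (stop face). Base plate 90 mm wide
- stop (a point): centre of the gauge head's steel stop face, square across the channel, that the first cap must meet: rail x = 120 mm, on the centre line, 29 mm above the bench. The head spans rail x = 120 to 174 mm, is 66 mm wide, its top 72 mm above the bench, with the button on it
- read_button (a joint): the green push button on top of the gauge head, pressed straight down: 0 = up, 0.006 m = fully down; it springs back; about 5 N to hold it fully down
- read_button_top (a point): centre of the top of that green button (30 mm across), rail x = 149 mm, on the centre line
- cap1: silver bearing cap, loose in the channel, the first of the row, nearest the gauge head. 32 mm along the rail, 48 across, 34 high, bolt heads on top, 20 x 12 mm opening through the bottom; 0.1 kg. Origin: centre of underside, x axis towards the gauge head. The four start touching, 60 to 130 mm short of the stop; pushing the row takes 2 to 5 N
- cap2: silver bearing cap, loose in the channel, the second of the row. 32 mm along the rail, 48 across, 34 high, bolt heads on top, 20 x 12 mm opening through the bottom; 0.1 kg. Origin: centre of underside, x axis towards the gauge head. The four start touching, 60 to 130 mm short of the stop; pushing the row takes 2 to 5 N
- cap3: silver bearing cap, loose in the channel, the third of the row. 32 mm along the rail, 48 across, 34 high, bolt heads on top, 20 x 12 mm opening through the bottom; 0.1 kg. Origin: centre of underside, x axis towards the gauge head. The four start touching, 60 to 130 mm short of the stop; pushing the row takes 2 to 5 N
- cap4: silver bearing cap, loose in the channel, the last of the row, with free rail behind it. 32 mm along the rail, 48 across, 34 high, bolt heads on top, 20 x 12 mm opening through the bottom; 0.1 kg. Origin: centre of underside, x axis towards the gauge head. The four start touching, 60 to 130 mm short of the stop; pushing the row takes 2 to 5 N
- spare_cap: loose brass-coloured spare bearing cap of the same shape as the four (32 x 48 x 34 mm), standing on the bench beside the rail, not part of the row; origin at the centre of its underside
- bearing: loose flat steel ring (bearing race), 52 mm across, 15 mm high; origin at the centre of its underside
- socket: loose steel wrench socket standing upright, 26 mm across, 38 mm high; origin at the centre of its underside
- gear: loose dark steel gear lying flat, 70 mm across, 30 mm high at the hub; origin at the centre of its underside
- bushing: loose plain brass cylinder standing upright, 34 mm across, 30 mm high; origin at the centre of its underside
- oil_bottle: loose red bottle with black cap, 60 mm across, 150 mm high, standing at the right of the bench; origin at the centre of its underside
- wrench: loose steel wrench, 180 mm long, lying flat at the left of the bench; origin on its underside
Not all that is in view belongs to the job. What is shaped like the cap4 but blue or purple is not meant. What is shaped like the cap2 but orange or pink is not meant.

How it is judged:
On the way, in this order (a step that is already met when the one before it is completed fails the run):
1. the row is home against the stop, without gaps, before the button is pressed (x of cap1 in the frame of rail above 0.101 m and x of cap2 in the frame of rail above 0.068 m and x of cap3 in the frame of rail above 0.035 m and x of cap4 in the frame of rail above 0.002 m and value of joint read_button below 0.002 m), for 0.2 s.
2. the button is pressed fully down (value of joint read_button above 0.005 m), for 0.05 s.
3. the button is let go (value of joint read_button below 0.0015 m), for 0.1 s.
At the end, for the whole second after the job is handed in: All four caps stand flat and at rest in the channel, the first within 3 mm of the stop and each next one within 1 mm more (the last 6 mm) of its place in the closed row; the button was then pressed beyond 5 mm and is up again; every bystander is within 20 mm of its start (x of cap1 in the frame of rail above 0.101 m and x of cap2 in the frame of rail above 0.068 m and x of cap3 in the frame of rail above 0.035 m and x of cap4 in the frame of rail above 0.002 m and z of each of cap1, cap2, cap3, cap4 in the frame of rail below 0.016 m and angle between each of cap1, cap2, cap3, cap4's own z axis and vertical below 0.08 rad and value of joint read_button below 0.0015 m and linear speed of each of cap1, cap2, cap3, cap4 below 0.01 m/s and distance of each of spare_cap, bearing, socket, gear, bushing, oil_bottle, wrench from where it was at the start of the episode below 0.02 m); the robot touches nothing.
It fails at once if a bearing cap is lifted off the rail floor or tipped (z of any of cap1, cap2, cap3, cap4 in the frame of rail above 0.02 m or angle between any of cap1, cap2, cap3, cap4's own z axis and vertical above 0.2 rad).
It fails at once if the row is pulled or knocked apart: a gap of more than 15 mm opens between neighbouring caps (distance between cap1 and cap2 above 0.047 m or distance between cap2 and cap3 above 0.047 m or distance between cap3 and cap4 above 0.047 m).
It fails at once if the button is pressed before the row is home against the stop (value of joint read_button above 0.004 m and not (x of cap1 in the frame of rail above 0.101 m and x of cap2 in the frame of rail above 0.068 m and x of cap3 in the frame of rail above 0.035 m and x of cap4 in the frame of rail above 0.002 m)).
It fails at once if a bystander is displaced by more than 20 mm (distance of any of spare_cap, bearing, socket, gear, bushing, oil_bottle, wrench from where it was at the start of the episode above 0.02 m).
It also fails if it takes over 42 s, if anything falls off the work surface, if the arm or the gripper's body presses on something with over 40 N, if the wrist force passes 120 N, or if a joint passes its speed limit or range.

## Working session

There is one attempt and no reset: what is moved stays moved. The work goes in short steps, Python scripts to look and compute and a tool call to move; the robot and the scene stay as the last step left them, time stands still between calls to the robot, and variables do not carry over. Pictures are saved under pics/ and viewed, at most 10 in all, crops included, and the job is handed in when it is done.

Besides the shell and the picture viewer there is one more tool, called as name(argument=value, ...) on one line, values as JSON. carry_out: Moves the arm, as the interface text tells. Its arguments: {"type":"object","properties":{"steps":{"type":"array"}},"required":["steps"]}

```bash
mkdir -p pics
python3 - <<'E'
from bench import ctrl
import cv2
for n in("scene","top"):
    cv2.imwrite(f"pics/{n}0.png",ctrl.camera(n)[:,:,::-1]); print(n,ctrl.camera_params(n))
print(ctrl.get_obs())
E
```

```text
scene {'vertical_fov': 57.677185338314445, 'cx': 314.0653866815823, 'cy': 199.09064220677817, 'k1': 0.016177862093028763, 'cam_to_world': array([[ 0.45487384,  0.57578826, -0.67938035,  1.28454561],
       [ 0.89043865, -0.30643754,  0.33647442, -0.37340683],
       [-0.01444962, -0.75799994, -0.65209455,  0.76661637],
       [ 0.        ,  0.        ,  0.        ,  1.        ]])}
top {'vertical_fov': 45.43986794762409, 'cx': 321.35900327308906, 'cy': 198.97987073314064, 'k1': -0.14086240962257685, 'cam_to_world': array([[-6.88455302e-02, -9.76913134e-01,  2.02240008e-01,
         2.03599528e-01],
       [-9.97611408e-01,  6.85603660e-02, -8.42347797e-03,
        -1.25732606e-03],
       [-5.63664273e-03, -2.02336858e-01, -9.79299762e-01,
         1.81657487e+00],
       [ 0.00000000e+00,  0.00000000e+00,  0.00000000e+00,
         1.00000000e+00]])}
{'time_s': 0.1, 'q': array([ 1.10470748e+00,  1.81479447e-01,  1.60789240e+00,  1.94321665e-05,
        1.35381062e+00, -2.06289747e-01]), 'dq': array([ 0.00033182, -0.00268202, -0.00103931, -0.00150779, -0.00055788,
        0.00032809]), 'joint_efforts': array([ 6.04331453e-04, -4.45879626e+01, -3.52241600e+01, -3.91075591e-04,
        4.20192664e-03,  2.27016805e-06]), 'eef_pos': array([0.14750852, 0.55536542, 0.30307456]), 'eef_rot': array([-2.71190295e-04,  1.29536580e-01,  9.91574325e-01, -7.47280987e-04]), 'wrist_force': array([-0.45556718, -0.03294148, -0.15499783]), 'torque': array([-0.01379433, -0.01471053,  0.00685274]), 'grasp_force': 0.0, 'opening': 0.9948619699954389}
```

View pics/top0.png

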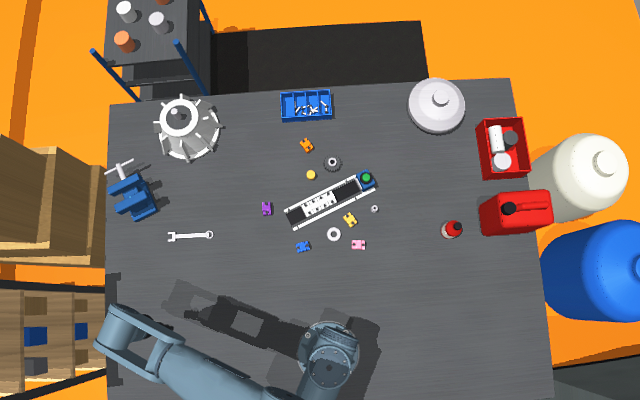

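View pics/scene0.png

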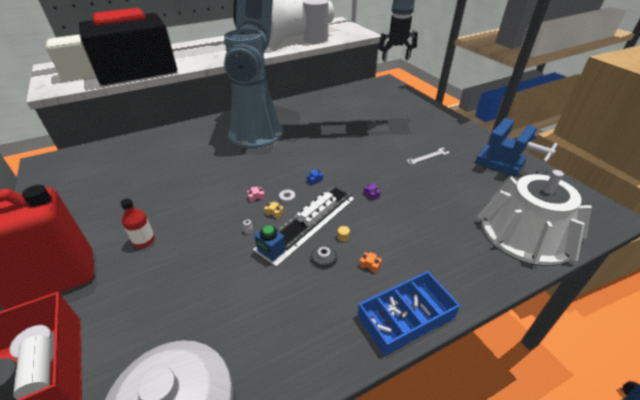

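The top view shows the rail running from about (290,220) to (375,182), with the green button at (366,177). The silver row is at (303–336, 193–214). Things that could be mistaken for the caps are the blue one (303,246), purple (266,208), orange (307,145), pink (358,244) and the brass spare (350,219). The row in the channel is the one I want. Next I'll check it in close crops.

Run:
```python
import cv2
a=cv2.imread("pics/top0.png")[160:240,275:385]
b=cv2.imread("pics/scene0.png")[170:270,240:360]
cv2.imwrite("pics/ct.png",cv2.resize(a,None,fx=7,fy=7,interpolation=cv2.INTER_CUBIC))
cv2.imwrite("pics/cs.png",cv2.resize(b,None,fx=6,fy=6,interpolation=cv2.INTER_CUBIC))
```

```text
(no output)
```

View pics/ct.png

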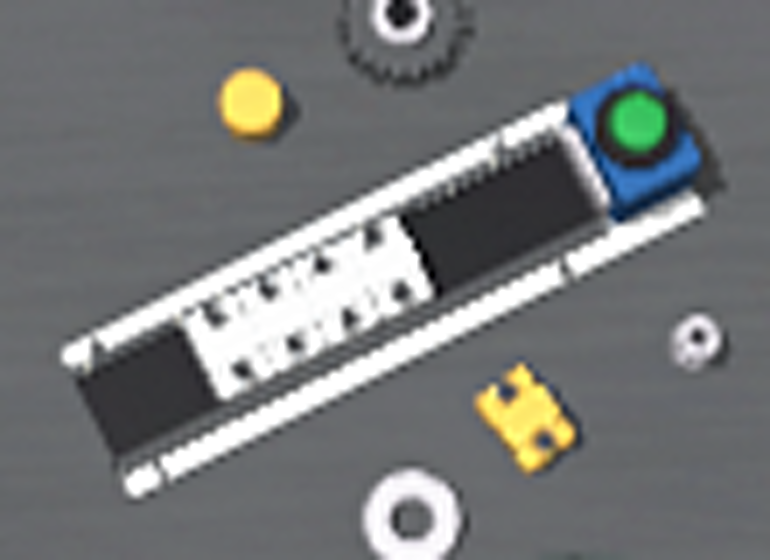

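View pics/cs.png

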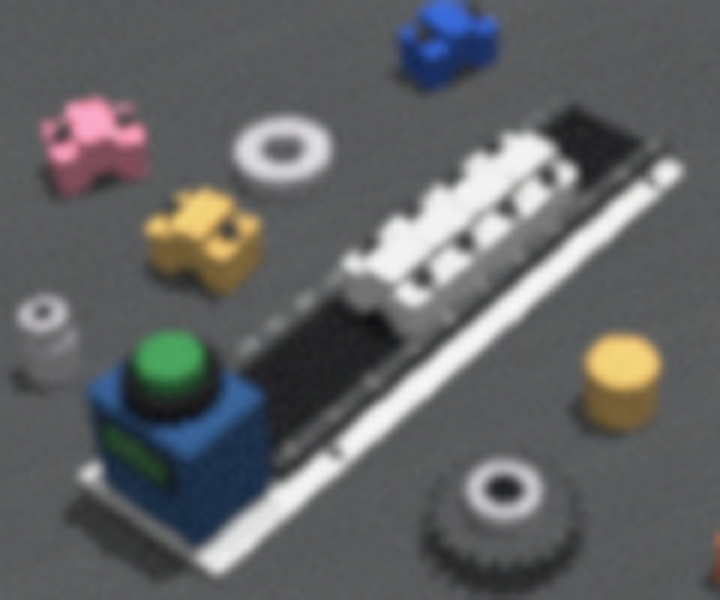

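The crops show the silver row at crop px (185–435, 222–400), the button at (639,120) and free rail behind cap4. Next: fit the rail pose from these points.

```bash
cat > h.py <<'E'
import numpy as np,cv2
from bench import ctrl
from scipy.optimize import least_squares
def cam(n):
    p=ctrl.camera_params(n); f=200/np.tan(np.radians(p['vertical_fov'])/2)
    return p,f
CA={n:cam(n) for n in("top","scene")}
def proj(n,P):
    p,f=CA[n]; M=p['cam_to_world']; c=(np.atleast_2d(P)-M[:3,3])@M[:3,:3]
    s=c[:,:2]/c[:,2:]; s=s*(1+p['k1']*(s**2).sum(1,keepdims=True))
    return s*f+[p['cx'],p['cy']]
def ray(n,uv,z):
    return least_squares(lambda w:(proj(n,[*w,z])-uv)[0],[.5,0]).x
def ct(u,v): return np.array([275+(u+.5)/7-.5,160+(v+.5)/7-.5])
def cs(u,v): return np.array([240+(u+.5)/6-.5,170+(v+.5)/6-.5])
def R2W(th,P):
    P=np.atleast_2d(P); c,s=np.cos(th[2]),np.sin(th[2])
    return np.c_[th[0]+c*P[:,0]-s*P[:,1],th[1]+s*P[:,0]+c*P[:,1],P[:,2]]
E
cat > fit.py <<'E'
from h import *
# points: cam, px, rail coords (x None = free)
Z=.006
obs=[("top",ct(639,120),(.149,0,'b')),("scene",cs(170,355),(.149,0,'b')),
("top",ct(78,375),(-.18,.0255,.012)),("top",ct(120,457),(-.18,-.0255,.012)),
("top",ct(640,65),(.174,.033,.072)),("top",ct(571,97),(.12,.033,.072)),("top",ct(700,152),(.174,-.033,.072)),
("scene",cs(92,390),(.174,-.033,.072)),("scene",cs(190,457),(.174,.033,.072)),("scene",cs(268,395),(.12,.033,.072)),
("top",ct(62,355),(None,.045,Z)),("top",ct(135,495),(None,-.045,Z)),("top",ct(705,205),(None,-.045,Z)),
("scene",cs(215,572),(None,.045,Z)),("scene",cs(682,172),(None,.045,Z)),("scene",cs(83,475),(None,-.045,Z))]
nf=sum(o[2][0] is None for o in obs)
def res(t):
    r=[];k=4
    for n,uv,(x,y,z) in obs:
        if x is None: x=t[k];k+=1
        if z=='b': z=t[3]
        r.append(proj(n,R2W(t,[x,y,z]))[0]-uv)
    return np.concatenate(r)
xs=[-.18,-.18,.18,.18,-.18,.18]
s=least_squares(res,[.53,.0,-1.1,.082]+xs,loss='soft_l1')
print(s.x.round(4));print(s.fun.reshape(-1,2).round(2).tolist())
th=s.x; np.save("th.npy",th)
for n,l in(("top",[ct(185,322),ct(222,400),ct(397,222),ct(435,295)]),("scene",[cs(520,132),cs(578,170),cs(345,262),cs(400,290)])):
    for uv in l:
        w=ray(n,uv,.042)-th[:2]; c,q=np.cos(th[2]),np.sin(th[2])
        print(n,(w@np.array([[c,-q],[q,c]])).round(4))
E
python3 fit.py
```

```text
[ 0.5751 -0.0498 -1.1677  0.0948 -0.1798 -0.1786  0.1757  0.1749 -0.1786
  0.1722]
[[-0.08, -0.42], [-0.21, 0.12], [-0.53, 0.67], [-0.64, 0.67], [0.97, -1.5], [-1.76, 0.21], [0.68, 1.16], [-1.95, 0.0], [-0.56, 0.67], [0.97, -0.94], [-0.29, -0.67], [-0.1, -0.19], [0.03, 0.07], [0.52, 0.61], [-0.17, -0.2], [0.0, 0.0]]
top [-0.1128  0.0208]
top [-0.1142 -0.0265]
top [0.0146 0.0178]
top [ 0.0143 -0.0275]
scene [-0.1158 -0.0155]
scene [-0.1105  0.0265]
scene [ 0.0159 -0.0201]
scene [0.014  0.0137]
```

```bash
cat > go.py <<'E'
import sys
from h import *
from scipy.spatial.transform import Rotation as Ro
th=np.load("th.npy"); o=ctrl.get_obs()
def q(a): return Ro.from_quat(a,scalar_first=True)
R=q(o['eef_rot']); t=R2W(th,[float(a) for a in sys.argv[1:4]])[0]
X=np.array([-np.cos(th[2]),-np.sin(th[2]),0]);Zt=np.array([0,0,-1.]);G=np.c_[X,np.cross(Zt,X),Zt]
print("world",t.round(4),"shift",(R.inv().apply(t-o['eef_pos'])).round(4),"rot",(R.inv()*Ro.from_matrix(G)).as_rotvec().round(4))
p=o['eef_pos']-[th[0],th[1],0];c,s=np.cos(th[2]),np.sin(th[2])
print("rail now",(c*p[0]+s*p[1]).round(4),(-s*p[0]+c*p[1]).round(4),p[2].round(4),"F",o['wrist_force'].round(2),o['time_s'],o['q'].round(2))
E
python3 go.py -.148 -.0015 .2; python3 go.py -.148 -.0015 .101
```

```text
world [0.5157 0.0857 0.2   ] shift [-0.4765 -0.3592  0.1035] rot [-1.600e-03  4.000e-04  9.079e-01]
rail now -0.7245 -0.156 0.3031 F [-0.46 -0.03 -0.15] 0.1 [ 1.1   0.18  1.61  0.    1.35 -0.21]
world [0.5157 0.0857 0.101 ] shift [-0.4766 -0.359   0.2025] rot [-1.600e-03  4.000e-04  9.079e-01]
rail now -0.7245 -0.156 0.3031 F [-0.46 -0.03 -0.15] 0.1 [ 1.1   0.18  1.61  0.    1.35 -0.21]
```

carry_out(steps=[-0.04, -0.03, 0.009, 0, 0, 0.076, 0, -0.08, -0.06, 0.018, 0, 0, 0.152, 0, -0.12, -0.09, 0.026, 0, 0, 0.228, 0, -0.16, -0.12, 0.035, 0, 0, 0.304, 0, -0.2, -0.15, 0.044, 0, 0, 0.38, 0, -0.24, -0.18, 0.052, 0, 0, 0.456, 0, -0.28, -0.21, 0.061, 0, 0, 0.532, 0, -0.32, -0.24, 0.07, 0, 0, 0.608, 0, -0.36, -0.27, 0.078, 0, 0, 0.684, 0, -0.4, -0.3, 0.087, 0, 0, 0.76, 0, -0.44, -0.33, 0.096, 0, 0, 0.836, 0, -0.4765, -0.359, 0.1035, 0, 0, 0.908, 0, -0.4765, -0.359, 0.1035, 0, 0, 0.908, 0, -0.4765, -0.359, 0.1035, 0, 0, 0.908, 0, -0.4765, -0.359, 0.1035, 0, 0, 0.908, 0, -0.4765, -0.359, 0.1035, 0, 0, 0.908, 0])

```text
time_s: 1.7
eef_pos: [0.5151, 0.0877, 0.2005]
eef_rot: [-0.0, 0.55, 0.835, 0.0]
wrist_force: [-1.5, 0.2, -0.5]
opening: -0.001
grasp_force: 0.0
```

```bash
python3 go.py -.148 -.0015 .101; python3 -c "
from h import *
for n,w in(('top',(270,380,160,240)),('scene',(240,360,150,250))):
    a=ctrl.camera(n)[w[2]:w[3],w[0]:w[1],::-1]; cv2.imwrite(f'pics/{n}1.png',cv2.resize(a,None,fx=6,fy=6,interpolation=2))
"
```

```text
world [0.5157 0.0857 0.101 ] shift [-0.0021 -0.0002  0.0995] rot [-0.0002 -0.0004  0.002 ]
rail now -0.1501 -0.0012 0.2005 F [-1.47  0.18 -0.49] 1.7 [-0.06  0.19  1.83  0.    1.13 -0.46]
```

View pics/scene1.png

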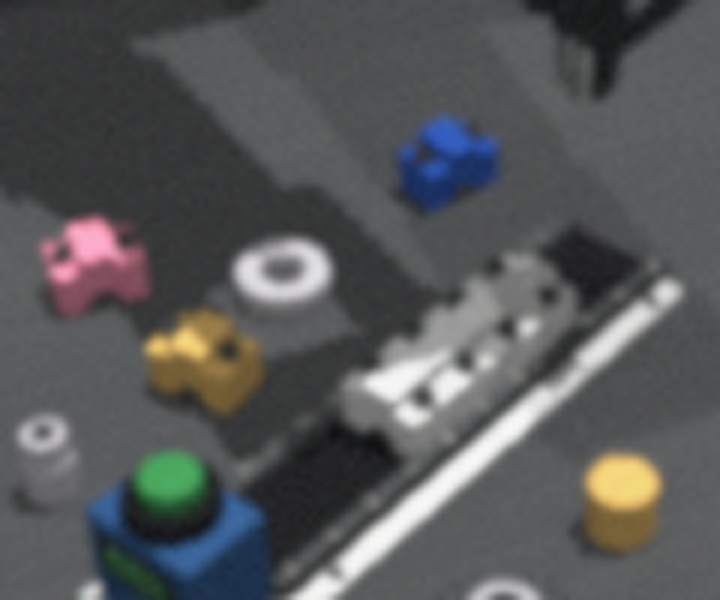

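The fingers are shut, with tips at about (590,90) in the crop, above and behind the row's end at (560,270). Now lower them behind cap4.

carry_out(steps=[0, 0, 0.03, 0, 0, 0, 0, 0, 0, 0.06, 0, 0, 0, 0, 0, 0, 0.08, 0, 0, 0, 0, 0, 0, 0.09, 0, 0, 0, 0, 0, 0, 0.096, 0, 0, 0, 0, 0, 0, 0.099, 0, 0, 0, 0, 0, 0, 0.099, 0, 0, 0, 0, 0, 0, 0.099, 0, 0, 0, 0])

```text
time_s: 2.6
eef_pos: [0.5166, 0.0864, 0.1023]
eef_rot: [0.001, 0.551, 0.834, 0.0]
wrist_force: [0.2, -0.6, 0.4]
opening: 0.006
grasp_force: 0.0
```

```bash
python3 go.py -.148 -.0015 .101; python3 -c "
from h import *
for n,w in(('scene',(270,370,165,240)),):
    a=ctrl.camera(n)[w[2]:w[3],w[0]:w[1],::-1]; cv2.imwrite(f'pics/{n}2.png',cv2.resize(a,None,fx=8,fy=8,interpolation=2))
"
```

```text
world [0.5157 0.0857 0.101 ] shift [-0.0003 -0.0011  0.0013] rot [ 0.0015  0.0007 -0.    ]
rail now -0.1483 -0.0004 0.1023 F [ 0.21 -0.65  0.41] 2.6 [-0.06  0.35  1.87  0.    0.93 -0.46]
```

View pics/scene2.png

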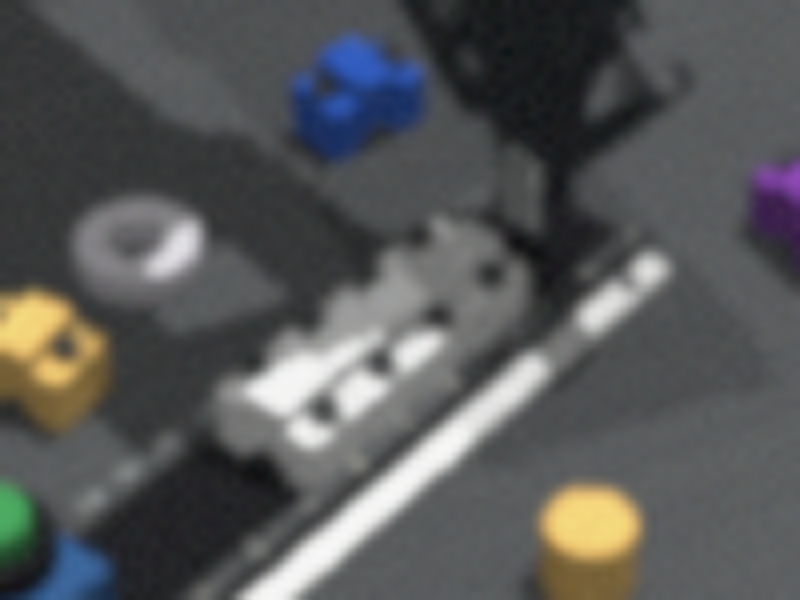

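The fingertips are behind cap4, at about (540,240) in the crop, and clear of it. Pushing slowly.

carry_out(steps=[-0.008, -0.001, 0.001, 0, 0, 0, 0, -0.014, -0.001, 0.001, 0, 0, 0, 0, -0.018, -0.001, 0.001, 0, 0, 0, 0, -0.021, -0.001, 0.001, 0, 0, 0, 0, -0.024, -0.001, 0.001, 0, 0, 0, 0, -0.027, -0.001, 0.001, 0, 0, 0, 0, -0.03, -0.001, 0.001, 0, 0, 0, 0, -0.034, -0.001, 0.001, 0, 0, 0, 0, -0.038, -0.001, 0.001, 0, 0, 0, 0, -0.042, -0.001, 0.001, 0, 0, 0, 0, -0.046, -0.001, 0.001, 0, 0, 0, 0, -0.05, -0.001, 0.001, 0, 0, 0, 0])

```text
time_s: 3.85
eef_pos: [0.5348, 0.0397, 0.1004]
eef_rot: [-0.0, 0.551, 0.834, 0.0]
wrist_force: [-2.1, 4.3, 2.9]
opening: -0.0
grasp_force: 2.3
```

```bash
python3 go.py -.019 -.0015 .101; python3 -c "
from h import *
for n,w in(('scene',(260,360,165,240)),):
    a=ctrl.camera(n)[w[2]:w[3],w[0]:w[1],::-1]; cv2.imwrite(f'pics/{n}3.png',cv2.resize(a,None,fx=8,fy=8,interpolation=2))
"
```

```text
world [ 0.5663 -0.033   0.101 ] shift [-0.0792  0.0005 -0.0006] rot [-0.0001 -0.0001 -0.0001]
rail now -0.0982 -0.002 0.1004 F [-2.07  4.34  2.88] 3.85 [-0.15  0.37  1.83  0.    0.93 -0.55]
```

View pics/scene3.png

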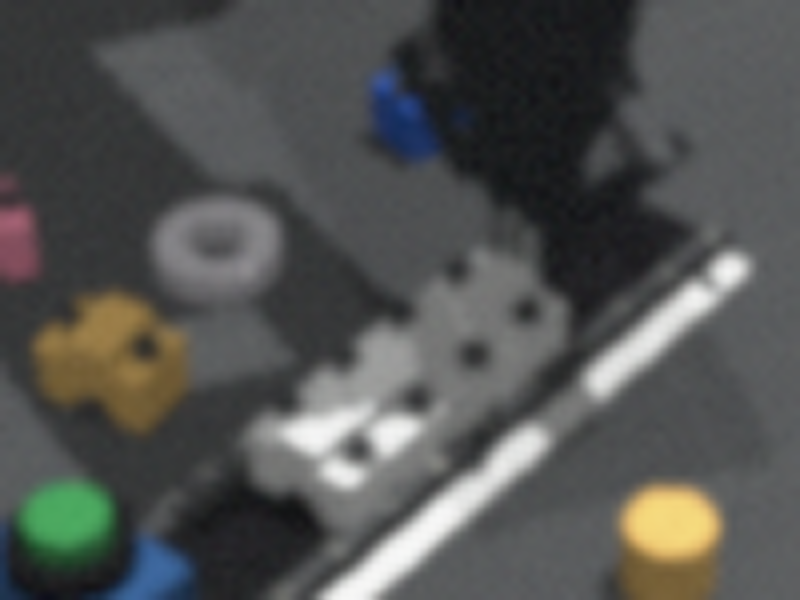

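The row stays together and flat, moving ahead of the fingers with a push of about 4.8 N. Carrying on.

carry_out(steps=[-0.004, 0, -0.001, 0, 0, 0, 0, -0.008, 0, -0.001, 0, 0, 0, 0, -0.012, 0, -0.001, 0, 0, 0, 0, -0.016, 0, -0.001, 0, 0, 0, 0, -0.02, 0, -0.001, 0, 0, 0, 0, -0.024, 0, -0.001, 0, 0, 0, 0, -0.028, 0, -0.001, 0, 0, 0, 0, -0.032, 0, -0.001, 0, 0, 0, 0, -0.036, 0, -0.001, 0, 0, 0, 0, -0.04, 0, -0.001, 0, 0, 0, 0, -0.044, 0, -0.001, 0, 0, 0, 0, -0.048, 0, -0.001, 0, 0, 0, 0, -0.052, 0, -0.001, 0, 0, 0, 0, -0.056, 0, -0.001, 0, 0, 0, 0, -0.059, 0, -0.001, 0, 0, 0, 0, -0.062, 0, -0.001, 0, 0, 0, 0, -0.064, 0, -0.001, 0, 0, 0, 0, -0.066, 0, -0.001, 0, 0, 0, 0, -0.068, 0, -0.001, 0, 0, 0, 0, -0.07, 0, -0.001, 0, 0, 0, 0])

```text
time_s: 5.9
eef_pos: [0.5622, -0.0244, 0.1014]
eef_rot: [-0.0, 0.551, 0.834, 0.0]
wrist_force: [-1.0, 2.1, -0.5]
opening: -0.005
grasp_force: 1.4
```

```bash
python3 go.py -.019 -.0015 .101
```

```text
world [ 0.5663 -0.033   0.101 ] shift [-0.0095  0.0005  0.0004] rot [-0.     -0.0001  0.    ]
rail now -0.0285 -0.002 0.1014 F [-1.05  2.15 -0.47] 5.9 [-0.25  0.42  1.76  0.    0.96 -0.66]
```

Next, 1 mm per row, watching for the force rise at the stop.

carry_out(steps=[-0.001, 0, 0, 0, 0, 0, 0, -0.002, 0, 0, 0, 0, 0, 0, -0.003, 0, 0, 0, 0, 0, 0, -0.004, 0, 0, 0, 0, 0, 0, -0.005, 0, 0, 0, 0, 0, 0, -0.006, 0, 0, 0, 0, 0, 0, -0.007, 0, 0, 0, 0, 0, 0])

```text
time_s: 6.6
eef_pos: [0.5649, -0.0309, 0.1014]
eef_rot: [0.0, 0.551, 0.834, 0.0]
wrist_force: [-1.1, 2.7, 0.0]
opening: 0.002
grasp_force: 1.5
```

carry_out(steps=[-0.001, 0, 0, 0, 0, 0, 0, -0.002, 0, 0, 0, 0, 0, 0])

```text
time_s: 6.8
eef_pos: [0.5655, -0.0322, 0.1014]
eef_rot: [-0.001, 0.551, 0.834, 0.0]
wrist_force: [-3.0, 9.5, 3.4]
opening: 0.001
grasp_force: 4.5
```

carry_out(steps=[-0.001, 0, 0, 0, 0, 0, 0])

```text
time_s: 6.9
eef_pos: [0.5655, -0.0323, 0.1014]
eef_rot: [-0.001, 0.551, 0.834, 0.001]
wrist_force: [-4.1, 11.7, 6.5]
opening: 0.004
grasp_force: 6.3
```

The force rose and the tool stopped at the predicted place, so the row is home. Now back off and rise.

carry_out(steps=[-0.0005, 0, 0, 0, 0, 0, 0, -0.0005, 0, 0, 0, 0, 0, 0, 0.003, 0, 0, 0, 0, 0, 0, 0.01, 0, 0, 0, 0, 0, 0, 0.02, 0, 0, 0, 0, 0, 0, 0.025, 0, -0.02, 0, 0, 0, 0, 0.025, 0, -0.06, 0, 0, 0, 0, 0.025, 0, -0.1, 0, 0, 0, 0, 0.025, 0, -0.1, 0, 0, 0, 0, 0.025, 0, -0.1, 0, 0, 0, 0])

```text
time_s: 7.9
eef_pos: [0.5568, -0.0105, 0.2027]
eef_rot: [0.002, 0.551, 0.834, 0.0]
wrist_force: [-0.9, 0.1, 0.0]
opening: -0.001
grasp_force: 0.0
```

```bash
python3 go.py .149 0 .2; python3 -c "
from h import *
I=[]
for n,w in(('top',(300,400,150,225)),('scene',(240,340,170,245))):
    a=ctrl.camera(n)[w[2]:w[3],w[0]:w[1],::-1]; I.append(cv2.resize(a,None,fx=4,fy=4,interpolation=2))
cv2.imwrite('pics/m4.png',np.hstack(I))
"
```

```text
world [ 0.6336 -0.1869  0.2   ] shift [-0.1924  0.0014  0.0031] rot [0.0024 0.0021 0.0001]
rail now -0.0434 -0.0015 0.2027 F [-0.93  0.11  0.  ] 7.9 [-0.23  0.25  1.74 -0.    1.15 -0.64]
```

View pics/m4.png

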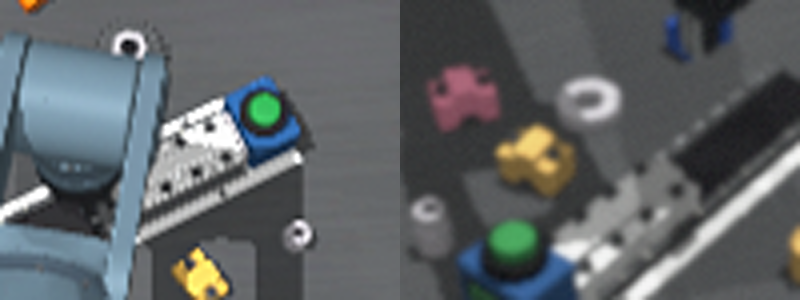

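The row is closed up against the blue head and the neighbouring parts haven't moved. Now move over the button.

carry_out(steps=[-0.03, 0, 0, 0, 0, 0, 0, -0.07, 0, 0, 0, 0, 0, 0, -0.11, 0.001, 0, 0, 0, 0, 0, -0.15, 0.0015, 0, 0, 0, 0, 0, -0.18, 0.0015, 0, 0, 0, 0, 0, -0.192, 0.0015, 0.01, 0, 0, 0, 0, -0.192, 0.0015, 0.02, 0, 0, 0, 0, -0.192, 0.0015, 0.025, 0, 0, 0, 0, -0.192, 0.0015, 0.025, 0, 0, 0, 0])

```text
time_s: 8.9
eef_pos: [0.6314, -0.1844, 0.1739]
eef_rot: [-0.002, 0.551, 0.835, -0.0]
wrist_force: [0.1, 0.2, 0.5]
opening: -0.002
grasp_force: 0.0
```

```bash
python3 go.py .149 0 .168; python3 -c "
from h import *
I=[]
for n,w in(('top',(300,400,150,225)),('scene',(240,340,170,245))):
    a=ctrl.camera(n)[w[2]:w[3],w[0]:w[1],::-1]; I.append(cv2.resize(a,None,fx=4,fy=4,interpolation=2))
cv2.imwrite('pics/m5.png',np.hstack(I))
"
```

```text
world [ 0.6336 -0.1869  0.168 ] shift [-0.0031  0.001   0.0059] rot [-0.0029 -0.0038  0.0013]
rail now 0.1459 -0.001 0.1739 F [0.14 0.18 0.54] 8.9 [-0.46  0.49  1.48  0.    1.18 -0.87]
```

View pics/m5.png

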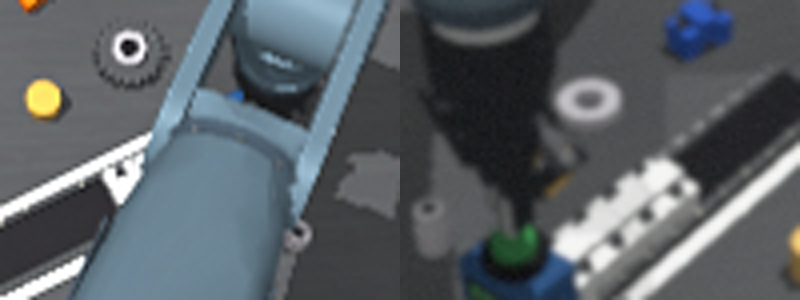

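The fingertips stand just above the green button, at about (515,225) in the right half. Pressing in small steps.

carry_out(steps=[-0.002, 0.001, 0.002, 0, 0, 0, 0, -0.002, 0.001, 0.004, 0, 0, 0, 0, -0.002, 0.001, 0.006, 0, 0, 0, 0])

```text
time_s: 9.3
eef_pos: [0.6348, -0.188, 0.1707]
eef_rot: [0.0, 0.551, 0.834, 0.0]
wrist_force: [0.6, -0.5, 0.3]
opening: -0.0
grasp_force: 0.0
```

carry_out(steps=[0, 0, 0.0015, 0, 0, 0, 0, 0, 0, 0.003, 0, 0, 0, 0])

```text
time_s: 9.5
eef_pos: [0.6346, -0.1881, 0.1673]
eef_rot: [-0.0, 0.551, 0.834, -0.0]
wrist_force: [-0.3, -0.6, 0.3]
opening: -0.001
grasp_force: 0.0
```

carry_out(steps=[0, 0, 0.0015, 0, 0, 0, 0, 0, 0, 0.003, 0, 0, 0, 0])

```text
time_s: 9.7
eef_pos: [0.6346, -0.1881, 0.1645]
eef_rot: [-0.0, 0.551, 0.834, -0.0]
wrist_force: [-1.3, 0.0, 3.1]
opening: 0.0
grasp_force: 1.3
```

carry_out(steps=[0, 0, 0.0015, 0, 0, 0, 0, 0, 0, 0.003, 0, 0, 0, 0])

```text
time_s: 9.9
eef_pos: [0.6346, -0.1881, 0.1617]
eef_rot: [0.0, 0.551, 0.834, -0.0]
wrist_force: [-2.3, 0.4, 4.9]
opening: -0.001
grasp_force: 2.1
```

carry_out(steps=[0, 0, 0.001, 0, 0, 0, 0, 0, 0, 0.002, 0, 0, 0, 0])

```text
time_s: 10.1
eef_pos: [0.6348, -0.1882, 0.1605]
eef_rot: [0.0, 0.551, 0.834, -0.0]
wrist_force: [-6.6, 3.0, 14.2]
opening: 0.002
grasp_force: 7.2
```

carry_out(steps=[0, 0, 0.001, 0, 0, 0, 0, 0, 0, 0.001, 0, 0, 0, 0])

```text
time_s: 10.3
eef_pos: [0.6347, -0.1881, 0.1605]
eef_rot: [0.0, 0.551, 0.834, -0.0]
wrist_force: [-7.2, 2.6, 14.6]
opening: 0.0
grasp_force: 7.6
```

The button bottomed out: 14 N and no further travel. Releasing it and rising.

carry_out(steps=[0, 0, -0.004, 0, 0, 0, 0, 0, 0, -0.012, 0, 0, 0, 0, 0, 0, -0.03, 0, 0, 0, 0, 0, 0, -0.06, 0, 0, 0, 0, 0.04, 0, -0.1, 0, 0, 0, 0, 0.08, 0, -0.13, 0, 0, 0, 0, 0.12, 0, -0.13, 0, 0, 0, 0, 0.16, 0, -0.13, 0, 0, 0, 0, 0.2, 0, -0.13, 0, 0, 0, 0, 0.24, 0, -0.13, 0, 0, 0, 0, 0.28, 0, -0.13, 0, 0, 0, 0, 0.32, 0, -0.13, 0, 0, 0, 0, 0.32, 0, -0.13, 0, 0, 0, 0, 0.32, 0, -0.13, 0, 0, 0, 0, 0.32, 0, -0.13, 0, 0, 0, 0])

```text
time_s: 11.8
eef_pos: [0.5097, 0.1055, 0.2885]
eef_rot: [0.0, 0.551, 0.834, -0.0]
wrist_force: [0.4, 0.5, -0.4]
opening: -0.002
grasp_force: 0.0
```

```bash
python3 -c "
from h import *
I=[]
for n,w in(('top',(300,400,150,225)),('scene',(240,340,170,245))):
    a=ctrl.camera(n)[w[2]:w[3],w[0]:w[1],::-1]; I.append(cv2.resize(a,None,fx=4,fy=4,interpolation=2))
cv2.imwrite('pics/m6.png',np.hstack(I))
"
```

```text
(no output)
```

View pics/m6.png

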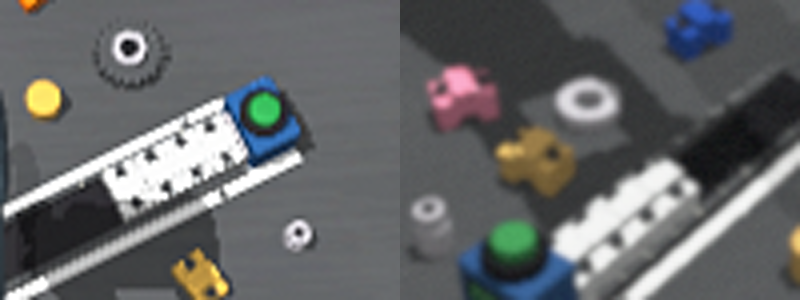

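The row is home with no gaps, the button is up, the bystanders are in place and the arm is clear.

```bash
python3 -c "
from bench import ctrl
print(ctrl.hand_in())"
```

```text
the job is handed in; nothing more can be done
None
```

I've handed the job in: the four silver caps were pushed home against the stop with no gaps showing, and the button was pressed until it stopped moving (about 14 N) and let go; the hand-in returned no verdict.

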